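# Angle a profile length past the stop post into its bay

### The arm

A 6-joint arm with a two-finger parallel gripper is mounted at the origin on a cart in front of the work surface, level with it; the furniture and walls round the work are solid. World frame = base frame: x ahead of the robot, y to its left, z up, the work surface at z = 0. Lengths are in m, angles in degrees, forces in N, time in s.
With the tool pointing down it reaches from about 0.375 to 0.9 m from the base axis. Payload 3.1 kg.
Tool frame: the origin (TCP) lies midway between the tips of the shut fingers; the grasp point (between the pads) lies 19 mm behind it; z points along the fingers, y is the direction in which the jaws open and shut (so a half turn about z gives the same grasp; the last joint's range is limited). The gripper opens to 85 mm and grips with 20 to 120 N. Pads are 22 mm wide; open, the fingers measure 114 mm over their backs; the gripper's body (76 mm by 85 mm) begins 54 mm behind the grasp point. The pads swing forward as they close: fully open they stand 13 mm farther back than shut.
Start: joints at [56.007, 30.224, 82.088, -0, 67.689, -10.227], TCP at [0.252, 0.572, 0.231] pointing down, gripper open.
Joint ranges: [-176.69, 176.69], [-43.24, 126.21], [12.49, 139.97], [-82, 262], [0, 151.66], [-163.58, 163.58]. Speed limits (degrees/s): [159.86, 159.86, 180, 180, 180, 180].

### API

Orientations are given as [roll, pitch, yaw] about the fixed x, y, z axes, in that order (R = Rz(yaw) Ry(pitch) Rx(roll)).
In Python, from workcell import arm gives the robot as it stands.
- The arm moves only by the tool step_arm, never from a script. Its argument "deltas" is a list of rows, each a list of 7 numbers: the shift along the tool's x, y, z in cm, then the turn, a rotation vector about the tool's x, y, z in rad, then the opening, from 0 (shut) to 1 (fully open). A call has 1 to 20 rows; each row is the pose to reach, as a shift and turn from the pose commanded when the call began, along the tool's axes at that moment; what a row does not reach only later rows make up. A row lasts 1/12 s, in which the tool goes at most 41.7 mm and 7.16 degrees, less where a joint would pass 70% of its speed; a pose out of reach is approached as far as the arm can. A call with a gripper value outside its range is refused whole. The fingers move at their own pace and stop on an object; "force" is the grip in N (left out, the last holds). Time passes only in rows, so rows that repeat a pose let the fingers close. It gives the time, the measured TCP pose, the force and the opening at its end, in the units of the state.
- arm.state(): the state, without advancing time (a new reading comes with each control period).
- arm.get_image(name): name is "scene" or "side" or "wrist"; returns a dict with "frame" (384x512x3 uint8, blue, green, red), "vertical_fov" (degrees; the focal length in pixels is half the picture's height over the tangent of half this angle, whatever the lens; pixels are square), "cx", "cy" (the principal point, pixels), "R" (3x3) and "t" (3): a world point X has camera coordinates R X + t. Camera axes: x right, y down, z forward; pixel columns grow to the right and rows downward; lengths in m; the calibration is good to about 2 mm. A picture is of the moment at which its call begins. There is no depth.
- arm.job_done(): hands the job in, once; it reports no verdict.
Trained networks look in a picture, given as the dict that the camera call returned (one of the last four; its "shot" number tells which), for a name from the list of things; names that differ only in an ending like _2 or _b are one class to them, and where a whole thing is asked for, a point or a joint stands for the part that bears it (a point fixed in the world has none). Each returns a list of dicts, best first, with "confidence" (0 to 1); they miss things now and then, are a little off and sometimes report something else, mostly with a low value. They report only what shows in the picture. A call takes as long as a camera call.
- arm.masks_of(picture, thing): "mask" (384x512 bool, what is visible of it) and "bbox" ([left, top, width, height] in pixels, round what is visible of it).
The state is a dict: "time_s": time; "joints": joint angles; "qd": joint speeds; "joint_efforts": joint torques, N m; "eef_pos": TCP position; "orientation": TCP orientation; "ft_force": force on the tool from outside, world axes, zero at the start; "torque": the same for the moment, N m; "finger_gap": finger opening in m.
Only numpy, scipy, OpenCV 4.12 (cv2) and the standard library are available. Lean on these libraries where they do the work, as an engineer would, in place of code of your own. Each camera call takes 0.05 s, during which the arm holds its last target.

### The job

With shut fingers or a fingertip, push the loose length of aluminium profile into the three-sided stock bay behind the stop post: slip one end in past the post first, then swing the other end in, until the bar lies flush along the bay's back rail. Only push it, never pick it up or tip it: it stays flat on the bench top all the time, and the other things stay where they are.

Things in the scene. Friction and masses are not known exactly. Their poses are not given: they have to be found in the camera images.
- bar: loose straight aluminium profile, plain silver with a dark groove in its long faces, 220 long x 36 wide x 26 high, 0.2 to 0.45 kg, slides on the bench at a push of a few newtons. Origin: centre of its underside. Own y axis runs along its length, own x across it (36), z up. It starts in front of the bay (robot side), parallel to the mouth within 0.4 rad and displaced to the left of the bay's middle; both ends are alike
- bar_left_end (a point): centre of the bar's end face that starts at the left (+y of the bar, 110 from its middle), 13 above the underside
- bar_right_end (a point): centre of the bar's end face that starts at the right (-y of the bar, 110 from its middle), 13 above the underside; this end starts nearer the post
- bay: fixed grey three-sided fence on the bench with no floor: left, right and back rails 14 thick and 30 high, mouth open toward the robot. Origin: middle of the mouth line at bench height; x axis points into the bay, y to its left. Inside 280 wide (y -140 to +140) and 85 deep (inner face of the back rail at x = 85; side rails run from x = 0 to the back). A bar lying home against the back rail has its middle line at x = 67
- post: fixed upright round steel pin, 22 diameter, 52 high, standing at the mouth of the bay right of its middle. Origin: centre of its foot. The gap from the left rail to the post is 179 to 197, shorter than the bar; the bar fits behind the post (about 75 to 85 deep there)
- bearing: bystander, stays put: ball bearing ring lying flat, 37 dia x 12, in front of the bay right of the post (mm). Origin: centre of its underside
- spigot_1: bystander, stays put: grey turned bush with a flange, 51 dia x 46, right of the bar (mm). Origin: centre of its underside
- rotor_1: bystander, stays put: wound motor rotor lying, 85 long, 31 high, left of the bar (mm). Origin: centre of its underside
- pliers: bystander, stays put: pliers with red grips lying, 139 long, 14 high, far left near the front edge (mm). Origin: centre of its underside
- small_carton: bystander, stays put: small brown carton 55x76x40, on the left (mm). Origin: centre of its underside
- screwdriver_red: bystander, stays put: screwdriver with red handle lying, 183 long, 25 high, far right (mm). Origin: centre of its underside
- solder_spool: bystander, stays put: wire spool standing, 61 dia x 50, far right (mm). Origin: centre of its underside
- glue_bottle: bystander, stays put: small dropper bottle, 27 dia x 102, far right (mm). Origin: centre of its underside

How it is judged:
By the outcome, as a careful person would: the job done as asked, in the order asked, and still so for the second after the job is handed in, with the robot touching nothing.
It also fails if it takes over 59 s, if anything falls off the work surface, if the arm or the gripper's body presses on something with over 40 N, if the wrist force passes 120 N, or if a joint passes its speed limit or range.

## Working session

There is one attempt and no reset: what is moved stays moved. The work goes in short steps, Python scripts to look and compute and a tool call to move; the robot and the scene stay as the last step left them, time stands still between calls to the robot, and variables do not carry over. Pictures are saved under pics/ and viewed, and the job is handed in when it is done.

Besides the shell and the picture viewer there is one more tool, called after "Request:" as a command line: name --pt "numbers of a row" for each row, then --argument value for the rest. step_arm: Moves the arm, as the interface text tells. Its arguments: {"type":"object","properties":{"deltas":{"type":"array"},"force":{"type":"number"}},"required":["deltas"]}

```bash
mkdir -p pics
cat > h.py <<'E'
import numpy as np, cv2
from workcell import arm
def proj(p,X):
    X=np.atleast_2d(X); f=p['frame'].shape[0]/2/np.tan(np.radians(p['vertical_fov'])/2)
    c=X@np.array(p['R']).T+np.array(p['t']); return np.c_[p['cx']+f*c[:,0]/c[:,2],p['cy']+f*c[:,1]/c[:,2]]
def unproj(p,uv,z=0.):
    uv=np.atleast_2d(uv).astype(float); f=p['frame'].shape[0]/2/np.tan(np.radians(p['vertical_fov'])/2)
    R=np.array(p['R']);t=np.array(p['t']); C=-R.T@t
    d=np.c_[(uv[:,0]-p['cx'])/f,(uv[:,1]-p['cy'])/f,np.ones(len(uv))]@R
    s=(z-C[2])/d[:,2]; return (C+d*s[:,None])[:,:2]
E
python3 - <<'E'
from h import *
s=arm.state(); print({k:np.round(v,3) for k,v in s.items()})
for n in ("scene","side","wrist"):
    p=arm.get_image(n); R=np.array(p['R']); print(n,p['vertical_fov'],p['cx'],p['cy'],-R.T@np.array(p['t']),R[2])
    cv2.imwrite(f"pics/{n}0.png",p['frame'])
    if n!="wrist":
        for th in("bar","post","bay"):
            m=arm.masks_of(p,th); print(th,[(round(q['confidence'],2),q['bbox'],int(q['mask'].sum())) for q in m[:3]])
E
```

```text
{'time_s': np.float64(0.0), 'joints': array([ 5.6008e+01,  3.0279e+01,  8.2158e+01,  2.0000e-03,  6.7690e+01,
       -1.0227e+01]), 'qd': array([ 0.012, -0.055,  0.08 , -0.023, -0.065, -0.08 ]), 'joint_efforts': array([-0.0000e+00, -4.4236e+01, -1.7803e+01, -0.0000e+00,  8.0000e-03,
       -0.0000e+00]), 'eef_pos': array([0.251, 0.571, 0.23 ]), 'orientation': array([-1.79876e+02, -2.40000e-02,  1.56234e+02]), 'ft_force': array([0.09 , 0.464, 0.274]), 'torque': array([0.003, 0.015, 0.018]), 'finger_gap': np.float64(0.086)}
scene 51.650440738395936 259.4039162043745 193.3180191920063 [-0.51664093 -0.8561483   0.97226293] [ 0.645215    0.46215771 -0.60836491]
bar [(0.78, [218.1, 185.0, 56.5, 18.2], 585)]
post [(0.64, [286.9, 179.7, 5.7, 18.9], 58), (0.6, [348.8, 225.6, 20.1, 17.0], 342)]
bay [(0.84, [247.1, 160.6, 78.2, 41.1], 622)]
side 57.41288869737508 255.7010436167694 188.20393139662133 [ 0.280935   -0.98076498  0.6271578 ] [ 0.18591926  0.8099723  -0.55621839]
bar [(0.59, [225.9, 169.3, 51.5, 38.7], 801), (0.56, [197.4, 138.4, 13.8, 13.8], 124), (0.51, [301.6, 283.9, 29.7, 35.3], 1003)]
post [(0.53, [296.3, 197.0, 6.4, 13.7], 80)]
bay []
wrist 68.88370005998618 258.1724726579013 189.27137766137824 [0.18803257 0.59907602 0.37239856] [ 0.25243241 -0.11190049 -0.96112234]
```

Run:
```python
import cv2
a=cv2.imread('pics/scene0.png')[130:250,180:390]; cv2.imwrite('pics/scene0z.png',cv2.resize(a,(798,456),interpolation=3))
a=cv2.imread('pics/side0.png')[120:270,170:370]; cv2.imwrite('pics/side0z.png',cv2.resize(a,(800,600),interpolation=3))
```

```text
(no output)
```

View pics/scene0z.png

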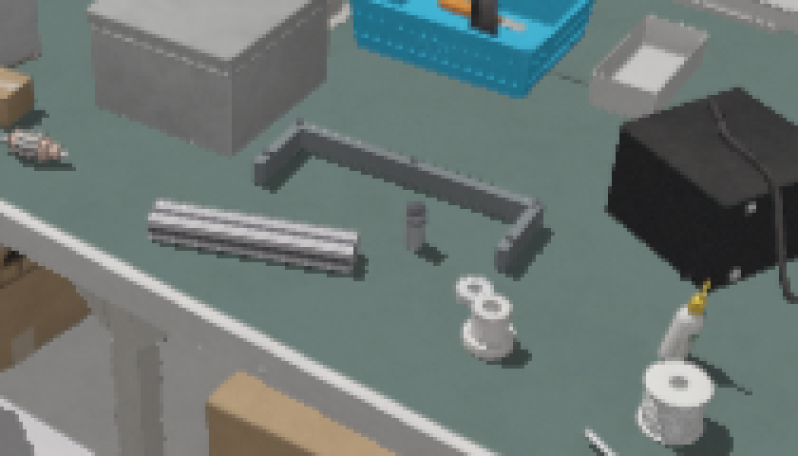

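View pics/side0z.png

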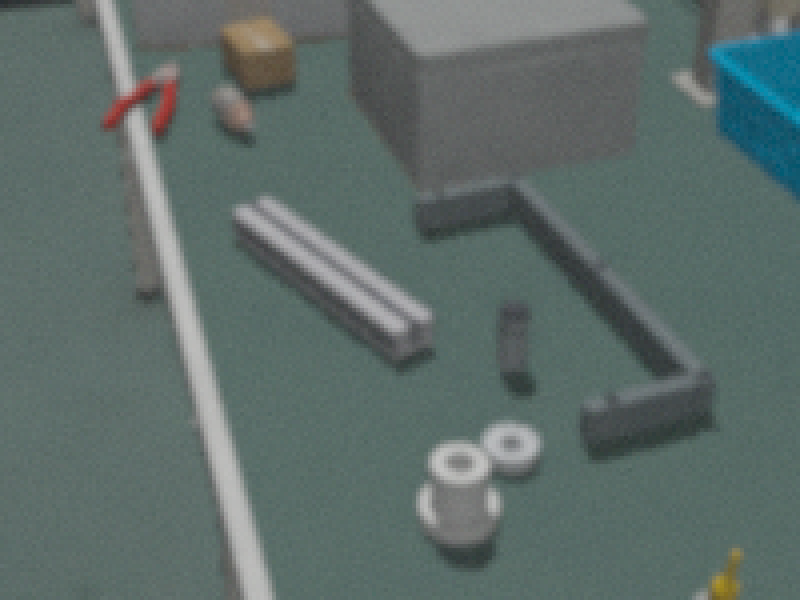

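View pics/wrist0.png

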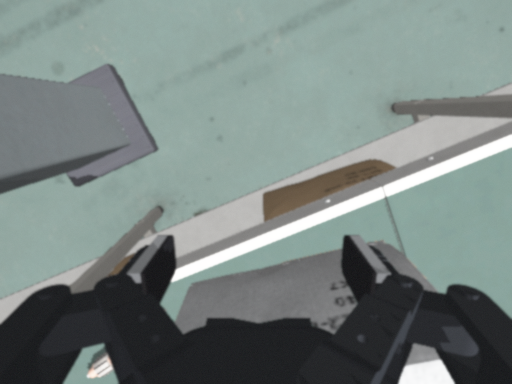

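View pics/scene0.png

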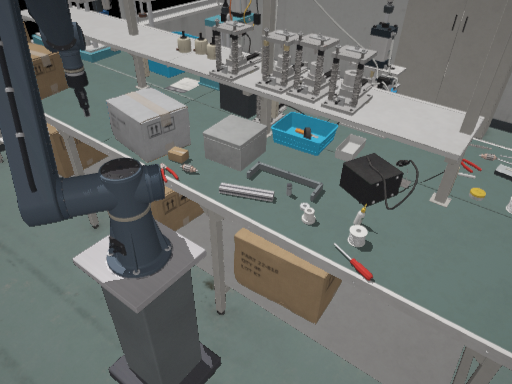

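Run:
```python
from h import *
p=arm.get_image("side"); q=arm.get_image("scene")
S=lambda a:np.array(a,float)/4+[170,120]-.0
C=lambda a:np.array(a,float)/3.8+[180,130]
print("side bar",np.round(unproj(p,S([(235,208),(268,197),(432,318),(405,337)]),.026),3).tolist())
print("scene bar",np.round(unproj(q,C([(150,215),(155,201),(357,235),(354,250)]),.026),3).tolist())
print("side bay",np.round(unproj(p,S([(418,197),(517,180),(712,373),(585,403)]),.03),3).tolist())
print("scene bay",np.round(unproj(q,C([(256,160),(299,122),(543,206),(499,248)]),.03),3).tolist())
print("post",unproj(p,S([(514,302)]),.052),unproj(q,C([(416,206)]),.052),unproj(p,S([(514,372)]),0.),unproj(q,C([(415,246)]),0))
R=np.array(arm.get_image("wrist")['R']);print(R)
from scipy.spatial.transform import Rotation as Ro
s=arm.state();T=Ro.from_euler('xyz',s['orientation'],degrees=True).as_matrix();print(T.round(3)); w=arm.get_image("wrist")
C=-np.array(w['R']).T@np.array(w['t']); print("cam in tool",T.T@(C-s['eef_pos']), "opt axis in tool",T.T@np.array(w['R'])[2])
```

```text
side bar [[0.419, 0.013], [0.448, 0.023], [0.531, -0.181], [0.505, -0.198]]
scene bar [[0.424, 0.014], [0.446, 0.027], [0.53, -0.177], [0.507, -0.189]]
side bay [[0.568, -0.018], [0.656, -0.014], [0.695, -0.299], [0.6, -0.306]]
scene bay [[0.569, -0.014], [0.66, -0.005], [0.691, -0.306], [0.598, -0.307]]
post [[ 0.5818517  -0.21210516]] [[ 0.58013212 -0.2150602 ]] [[ 0.57947917 -0.22608356]] [[ 0.58119296 -0.21733523]]
[[ 4.02448662e-01  9.15442374e-01 -5.78173791e-04]
 [ 8.79902970e-01 -3.86650330e-01  2.76174377e-01]
 [ 2.52598176e-01 -1.11654745e-01 -9.61107371e-01]]
[[-0.915  0.403  0.   ]
 [ 0.403  0.915  0.   ]
 [-0.     0.    -1.   ]]
cam in tool [ 0.06931934 -0.00087928 -0.14122191] opt axis in tool [-2.76161163e-01 -3.65003056e-04  9.61111273e-01]
```

Request:
step_arm --pt "-2 -2.3 -0.3 0 0 -0.03 0" --pt "-5 -5.8 -0.6 0 0 -0.06 0" --pt "-46.9 -54.8 -5 0 0 -0.42 0" --pt "-46.9 -54.8 -5 0 0 -0.42 0" --pt "-46.9 -54.8 -5 0 0 -0.42 0" --pt "-46.9 -54.8 -5 0 0 -0.42 0" --pt "-46.9 -54.8 -5 0 0 -0.42 0" --pt "-46.9 -54.8 -5 0 0 -0.42 0" --pt "-46.9 -54.8 -5 0 0 -0.42 0" --pt "-46.9 -54.8 -5 0 0 -0.42 0" --pt "-46.9 -54.8 -5 0 0 -0.42 0" --pt "-46.9 -54.8 -5 0 0 -0.42 0" --pt "-46.9 -54.8 -5 0 0 -0.42 0" --pt "-46.9 -54.8 -5 0 0 -0.42 0" --pt "-46.9 -54.8 -5 0 0 -0.42 0" --pt "-46.9 -54.8 -5 0 0 -0.42 0" --pt "-46.9 -54.8 -5 0 0 -0.42 0" --pt "-46.9 -54.8 -5 0 0 -0.42 0" --pt "-46.9 -54.8 -5 0 0 -0.42 0" --pt "-46.9 -54.8 -5 0 0 -0.42 0"

```text
time_s: 2.32
eef_pos: [0.4607, -0.1204, 0.2814]
orientation: [-180.0, 0.0, -179.9]
ft_force: [0.5, 0.6, -0.6]
finger_gap: -0.0
```

Run:
```python
from h import *
p=arm.get_image("wrist"); s=arm.state(); print(s['time_s'],s['eef_pos'],s['orientation'],s['joints'],s['finger_gap'])
cv2.imwrite("pics/wrist1.png",cv2.resize(p['frame'],(800,600),interpolation=3))
import pickle; pickle.dump(p,open('w1.pkl','wb'))
for n in ("bar","post","bay"):
    for q in arm.masks_of(p,n)[:2]:
        print(n,q['confidence'],q['bbox'])
```

```text
2.3667 [ 0.45985349 -0.11876052  0.28110193] [ 1.79947577e+02 -4.52459723e-02 -1.79800716e+02] [-2.80123628e+01  1.49314135e+01  9.92509997e+01  2.71790632e-02
  6.58822422e+01 -1.18222746e+02] -0.00010051197170749133
bar 0.9 [213.7, 126.1, 149.3, 84.7]
post 0.55 [190.4, 222.7, 20.9, 27.7]
post 0.21 [213.6, 127.0, 151.1, 78.0]
bay 0.94 [136.5, 223.0, 198.3, 59.8]
```

View pics/wrist1.png

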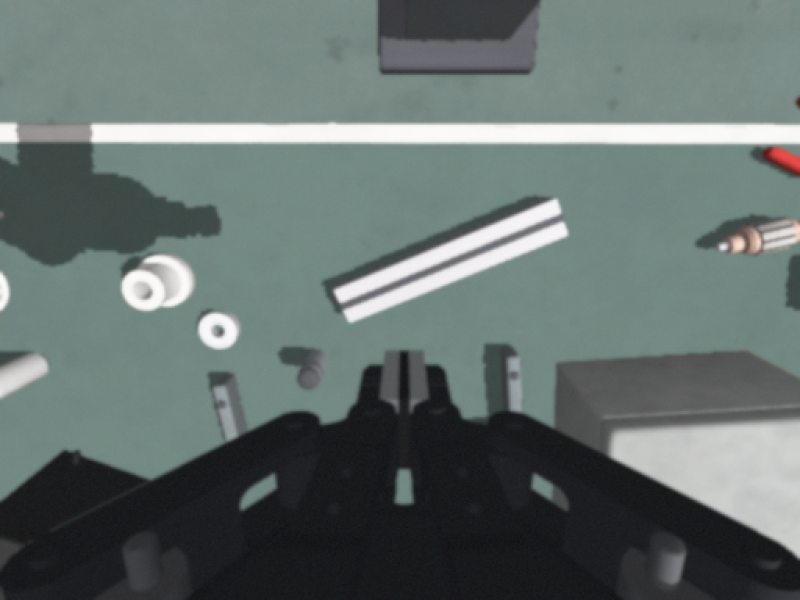

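Run:
```python
from h import *; import pickle
p=pickle.load(open('w1.pkl','rb')); k=512/800
b=unproj(p,np.array([(333,291),(349,323),(557,198),(568,235)])*k,.026); print(b.round(4).tolist())
c=b.mean(0); d=(b[2:].mean(0)-b[:2].mean(0)); print("bar c",c,np.linalg.norm(d),np.degrees(np.arctan2(-d[0],d[1])))
print("edge",unproj(p,np.array([(10,143),(790,143)])*k,0))
print("post top",unproj(p,np.array([(310,378)])*k,.052))
print("bay L front outer/inner, R front inner/outer",unproj(p,np.array([(521,357),(506,355),(233,386),(212,386)])*k,.03))
print("bearing",unproj(p,np.array([(218,330)])*k,.012),"spig",unproj(p,np.array([(145,290)])*k,.046))
print("box corner bottom front L",unproj(p,np.array([(556,360)])*k,.1))
```

```text
[[0.5005, -0.1879], [0.5324, -0.1738], [0.4146, 0.0143], [0.4473, 0.0275]]
bar c [ 0.47370991 -0.079975  ] 0.2191089540424896 22.974134247903233
edge [[ 0.36809822 -0.4815887 ]
 [ 0.36655806  0.23090525]]
post top [[ 0.57753928 -0.20850132]]
bay L front outer/inner, R front inner/outer [[ 0.56559117 -0.00709256]
 [ 0.56352331 -0.02182163]
 [ 0.59756375 -0.29065056]
 [ 0.59762015 -0.31151595]]
bearing [[ 0.54513933 -0.3068718 ]] spig [[ 0.49450447 -0.35235998]]
box corner bottom front L [[0.53698001 0.00072799]]
```

Request:
step_arm --pt "-0.1 -2 2 0 0 0.1 0" --pt "-0.2 -5.1 6 0 0 0.22 0" --pt "-0.2 -5.1 10 0 0 0.34 0" --pt "-0.2 -5.1 14 0 0 0.46 0" --pt "-0.2 -5.1 17 0 0 0.58 0" --pt "-0.2 -5.1 20 0 0 0.7 0" --pt "-0.2 -5.1 22 0 0 0.768 0" --pt "-0.2 -5.1 24 0 0 0.768 0" --pt "-0.2 -5.1 25 0 0 0.768 0" --pt "-0.2 -5.1 26 0 0 0.768 0" --pt "-0.2 -5.1 26.9 0 0 0.768 0" --pt "-0.2 -5.1 26.9 0 0 0.768 0" --pt "-0.2 -5.1 26.9 0 0 0.768 0"

```text
time_s: 3.6
eef_pos: [0.4627, -0.1694, 0.0126]
orientation: [180.0, 0.0, 136.3]
ft_force: [-0.7, -0.6, 1.1]
finger_gap: -0.0001
```

```bash
cat > look.py <<'E'
from h import *; import sys,pickle
tag=sys.argv[1]
for n in sys.argv[2:]:
    p=arm.get_image(n); pickle.dump(p,open(f'{n}_{tag}.pkl','wb'))
    if n=='wrist': a=p['frame']; cv2.imwrite(f"pics/{n}_{tag}.png",cv2.resize(a,(800,600),interpolation=3))
    if n=='side': cv2.imwrite(f"pics/{n}_{tag}.png",cv2.resize(p['frame'][120:270,170:370],(800,600),interpolation=3))
    if n=='scene': cv2.imwrite(f"pics/{n}_{tag}.png",cv2.resize(p['frame'][130:250,200:360],(800,600),interpolation=3))
s=arm.state(); print(s['time_s'],s['eef_pos'].round(4) if hasattr(s['eef_pos'],'round') else s['eef_pos'],s['orientation'],s['ft_force'])
E
python3 look.py a wrist side
```

```text
3.7 [ 0.4631 -0.1698  0.0131] [1.79981515e+02 9.99113723e-02 1.36308961e+02] [ 0.47135073 -0.20137067  0.20604392]
```

View pics/wrist_a.png

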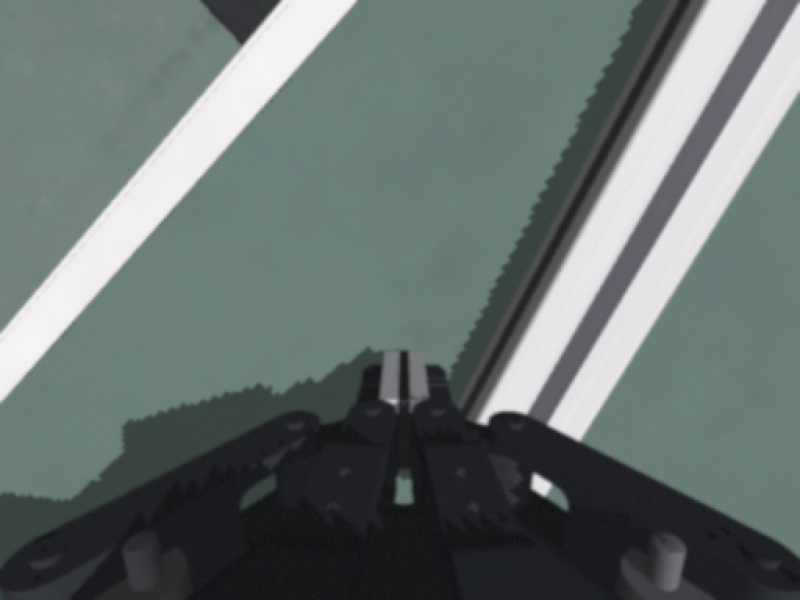

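View pics/side_a.png

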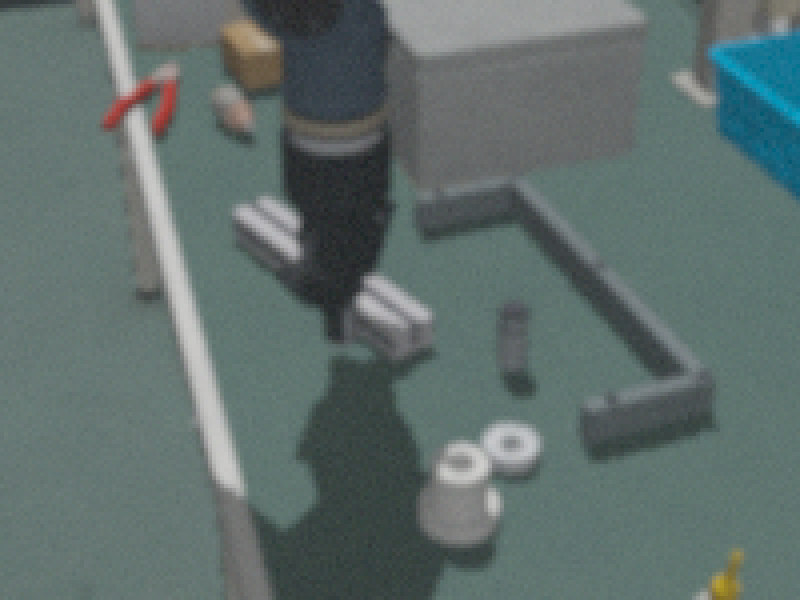

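Request:
step_arm --pt "-0.15 0.3 0 0 0 0 0" --pt "-0.3 0.6 0 0 0 0 0" --pt "-0.45 0.9 0 0 0 0 0" --pt "-0.6 1.2 0 0 0 0 0" --pt "-0.75 1.5 0 0 0 0 0" --pt "-0.9 1.8 0 0 0 0 0" --pt "-1.05 2.1 0 0 0 0 0" --pt "-1.2 2.4 0 0 0 0 0" --pt "-1.35 2.7 0 0 0 0 0" --pt "-1.5 3.0 0 0 0 0 0" --pt "-1.65 3.3 0 0 0 0 0" --pt "-1.8 3.6 0 0 0 0 0" --pt "-1.95 3.9 0 0 0 0 0" --pt "-2.1 4.2 0 0 0 0 0" --pt "-2.1 4.2 0 0 0 0 0"

```text
time_s: 4.95
eef_pos: [0.5076, -0.1536, 0.0123]
orientation: [180.0, 0.1, 136.3]
ft_force: [-0.2, -0.4, -0.3]
finger_gap: -0.0002
```

```bash
python3 look.py b side scene
```

```text
5.05 [ 0.5074 -0.1537  0.0123] [1.79969308e+02 6.68203512e-02 1.36296960e+02] [ 0.10454653  0.29039106 -0.01061472]
```

View pics/side_b.png

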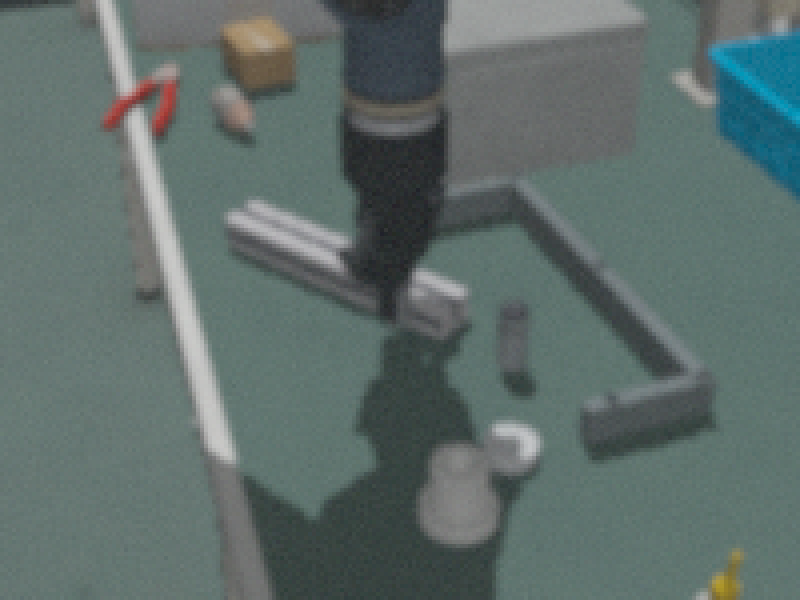

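View pics/scene_b.png

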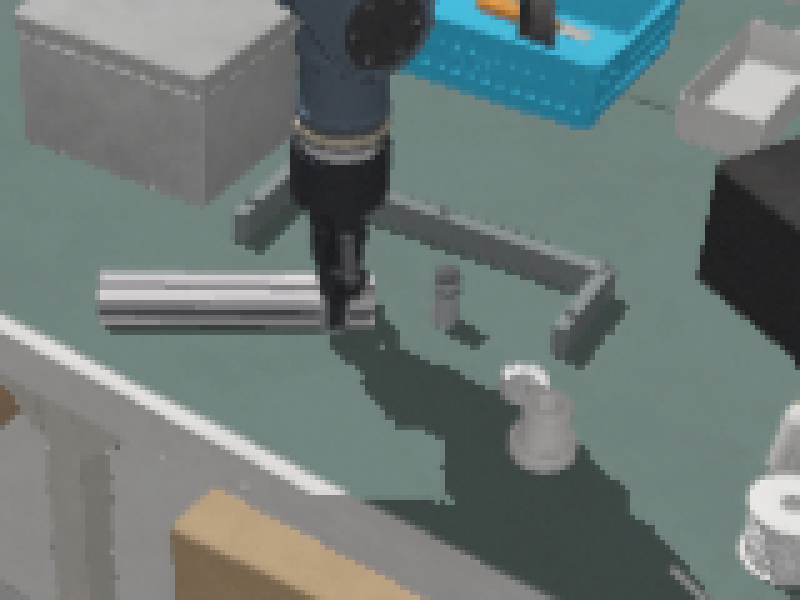

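Run:
```python
from h import *; import pickle
p=pickle.load(open('side_b.pkl','rb'));q=pickle.load(open('scene_b.pkl','rb'))
a=unproj(p,np.array([(250,200),(467,287),(226,213)])/4+[170,120],.026)
b=unproj(q,np.array([(100,270),(375,275),(98,294)])/5+[200,130],.026)
for e in(a,b):
    d=e[0]-e[1]; th=np.arctan2(-d[0],d[1]); n=np.array([np.cos(th),np.sin(th)]); print(e.round(4).tolist(),np.linalg.norm(d),np.degrees(th),(e[0]+e[1])/2-.018*n)
```

```text
[[0.4329, 0.022], [0.5679, -0.1492], [0.4099, 0.0067]] 0.21802174433919694 38.25643278510141 [ 0.48629005 -0.07478454]
[[0.4382, 0.0243], [0.5702, -0.1539], [0.4129, 0.0043]] 0.22179238547151126 36.54443004539525 [ 0.48973999 -0.07552591]
```

Request:
step_arm --pt "0 0.25 0 0 0 0 0" --pt "0 0.5 0 0 0 0 0" --pt "-0.05 0.8 0 0 0 0 0" --pt "-0.1 1.1 0 0 0 0 0" --pt "-0.1 1.4 0 0 0 0 0" --pt "-0.1 1.7 0 0 0 0 0" --pt "-0.15 2.0 0 0 0 0 0" --pt "-0.15 2.2 0 0 0 0 0" --pt "-0.15 2.2 0 0 0 0 0" --pt "-0.1 1.0 0 0 0 0 0" --pt "0 0 0 0 0 0 0" --pt "0 -1 -3 0 0 0 0" --pt "0 -1 -7 0 0 0 0" --pt "2 -1 -10 0 0 0 0" --pt "5 -0.5 -14 0 0 0 0" --pt "9 0 -18 0 0 0 0" --pt "11 0 -22 0 0 0 0" --pt "11 0 -22 0 0 0 0" --pt "11 0 -22 0 0 0 0"

```text
time_s: 6.63
eef_pos: [0.4257, -0.0767, 0.2359]
orientation: [179.9, 0.3, 136.3]
ft_force: [0.7, 0.7, 0.1]
finger_gap: 0.0002
```

```bash
python3 look.py c wrist side scene
```

```text
6.7833 [ 0.4267 -0.0782  0.2321] [-1.79997553e+02  2.23051241e-02  1.36251603e+02] [-0.54839758 -0.34499044  0.02604336]
```

View pics/wrist_c.png

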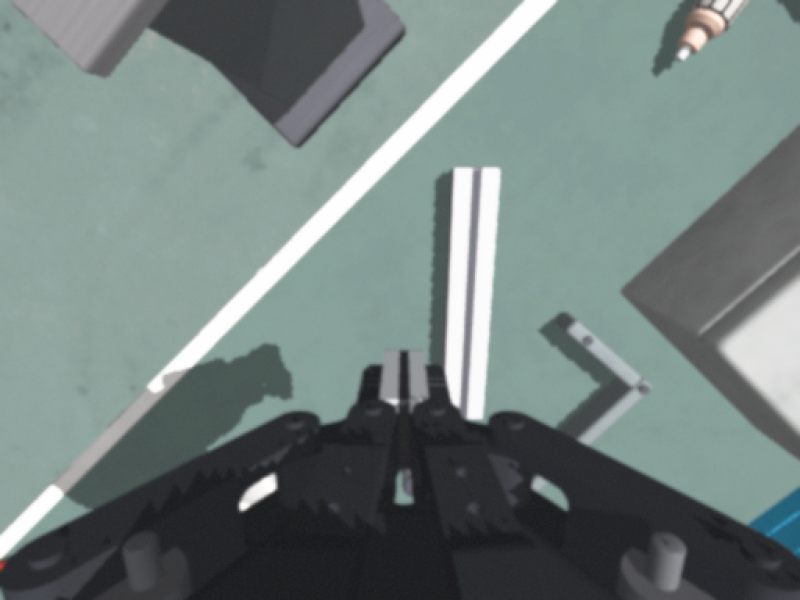

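View pics/side_c.png

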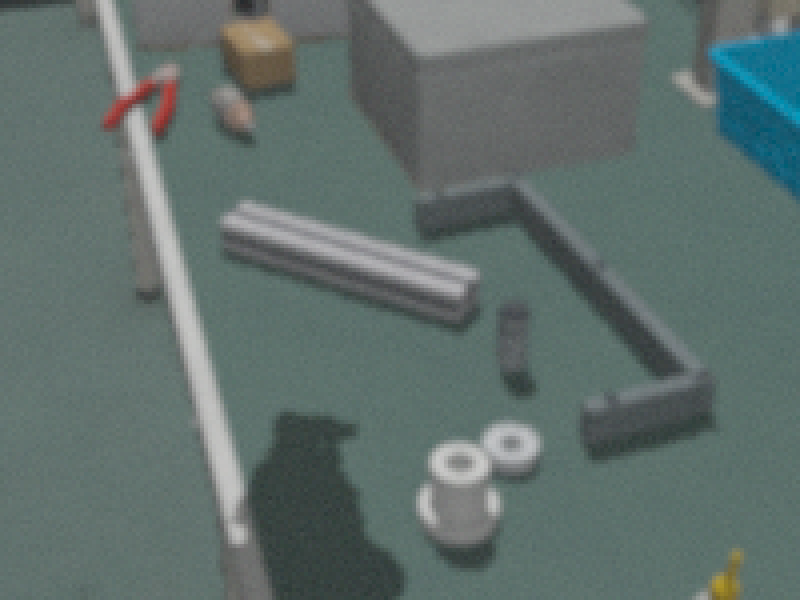

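View pics/scene_c.png

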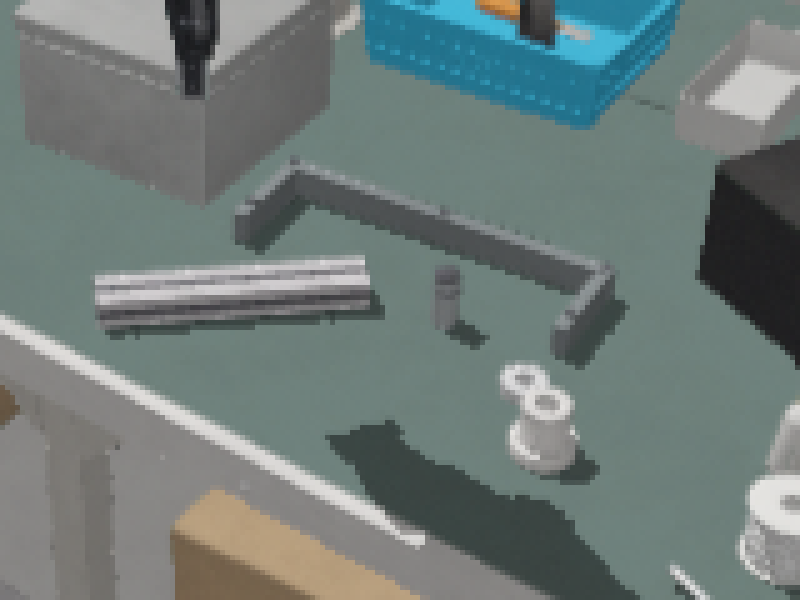

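```bash
cat > pose.py <<'E'
from h import *
B=np.array([.581,-.158]);by=np.radians(6.3)
def rep(e,name=''):
    # e: Lnear,Lfar,Rfar,Rnear top corners
    d=(e[0]+e[1]-e[2]-e[3])/2; th=np.arctan2(-d[0],d[1]); c=e.mean(0)
    Rb=np.array([[np.cos(by),np.sin(by)],[-np.sin(by),np.cos(by)]]); cb=Rb@(c-B)
    print(name,'len',np.linalg.norm(d).round(4),'yaw',np.degrees(th).round(1),'c',c.round(4),'bay th',np.degrees(th-by).round(1),'cb',cb.round(4),'L',(c+.11*np.array([-np.sin(th),np.cos(th)])).round(4))
E
python3 - <<'E'
from pose import *; import pickle
w=pickle.load(open('wrist_c.pkl','rb'));p=pickle.load(open('side_c.pkl','rb'));q=pickle.load(open('scene_c.pkl','rb'))
rep(unproj(w,np.array([(453,168),(500,168),(483,418),(436,418)])*.64,.026),'w(R uncertain)')
rep(unproj(p,np.array([(222,216),(244,202),(479,272),(463,294)])/4+[170,120],.026),'s')
rep(unproj(q,np.array([(95,297),(96,275),(366,257),(370,277)])/5+[200,130],.026),'q')
print(unproj(w,np.array([(453,168),(500,168)])*.64,.026))
E
```

```text
w(R uncertain) len 0.2185 yaw 45.0 c [ 0.4913 -0.0655] bay th 38.7 cb [-0.079   0.1018] L [0.4136 0.0123]
s len 0.2208 yaw 44.9 c [ 0.4947 -0.0666] bay th 38.6 cb [-0.0758  0.1003] L [0.417  0.0112]
q len 0.2207 yaw 45.0 c [ 0.4978 -0.0651] bay th 38.7 cb [-0.0725  0.1015] L [0.42   0.0127]
[[ 0.40159426 -0.00135013]
 [ 0.42657373  0.02485051]]
```

Request:
step_arm --pt "2 1 1 0 0 0.022 0" --pt "5 3 4 0 0 0.022 0" --pt "8 5 7 0 0 0.022 0" --pt "9.2 5.7 11 0 0 0.022 0" --pt "9.2 5.7 15 0 0 0.022 0" --pt "9.2 5.7 18 0 0 0.022 0" --pt "9.2 5.7 20.5 0 0 0.022 0" --pt "9.2 5.7 22 0 0 0.022 0" --pt "9.2 5.7 22 0 0 0.022 0" --pt "9.2 5.7 22 0 0 0.022 0"

```text
time_s: 7.62
eef_pos: [0.3989, 0.0268, 0.0105]
orientation: [-179.8, -0.2, 135.0]
ft_force: [-0.3, -0.5, 0.2]
finger_gap: 0.0001
```

```bash
python3 look.py d side wrist
```

```text
7.7167 [0.4001 0.0267 0.0123] [-1.79987125e+02 -1.74377317e-02  1.34995763e+02] [ 0.61794211 -0.76299945 -0.4081702 ]
```

View pics/side_d.png

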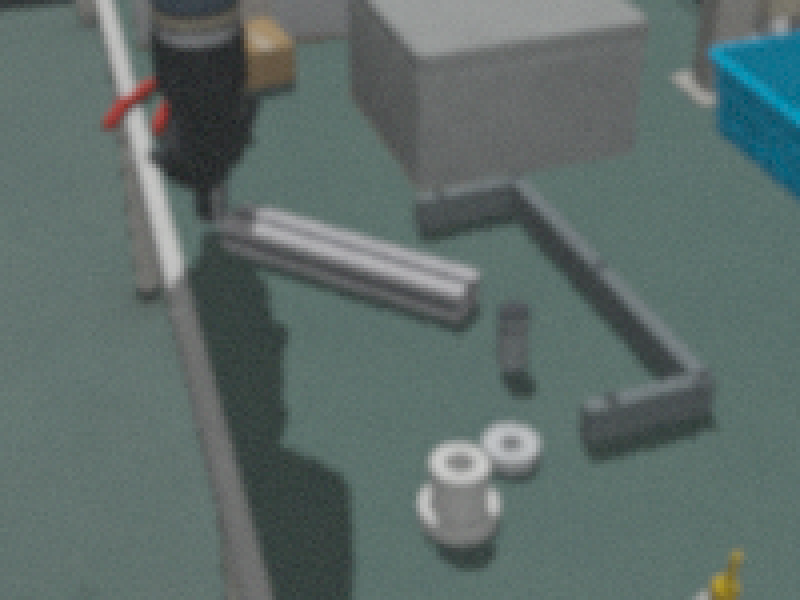

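View pics/wrist_d.png

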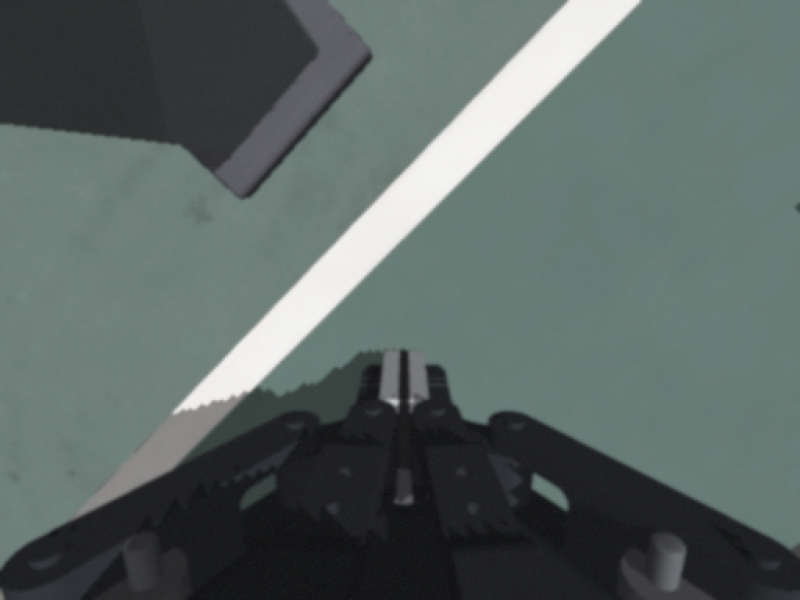

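Request:
step_arm --pt "-0.3 0.15 0 0 0 0 0" --pt "-0.6 0.2 0 0 0 0 0" --pt "-0.9 0.2 0 0 0 0 0" --pt "-1.2 0.2 0 0 0 0 0" --pt "-1.5 0.2 0 0 0 0 0" --pt "-1.8 0.2 0 0 0 0 0" --pt "-2.1 0.2 0 0 0 0 0" --pt "-2.4 0.2 0 0 0 0 0" --pt "-2.7 0.2 0 0 0 0 0" --pt "-3.0 0.2 0 0 0 0 0" --pt "-3.4 0.2 0 0 0 0 0" --pt "-3.8 0.2 0 0 0 0 0" --pt "-4.2 0.2 0 0 0 0 0" --pt "-4.6 0.2 0 0 0 0 0" --pt "-5.0 0.2 0 0 0 0 0" --pt "-5.4 0.2 0 0 0 0 0" --pt "-5.8 0.2 0 0 0 0 0" --pt "-6.2 0.2 0 0 0 0 0" --pt "-6.6 0.2 0 0 0 0 0" --pt "-6.6 0.2 0 0 0 0 0"

```text
time_s: 9.38
eef_pos: [0.4499, -0.0191, 0.0123]
orientation: [179.9, 0.2, 135.0]
ft_force: [-0.0, 1.1, 0.3]
finger_gap: 0.0003
```

```bash
python3 look.py e side scene
```

```text
9.4833 [ 0.4497 -0.0189  0.0124] [1.79921518e+02 1.61464104e-01 1.35021854e+02] [-0.30626623  0.35413348  0.3280228 ]
```

View pics/side_e.png

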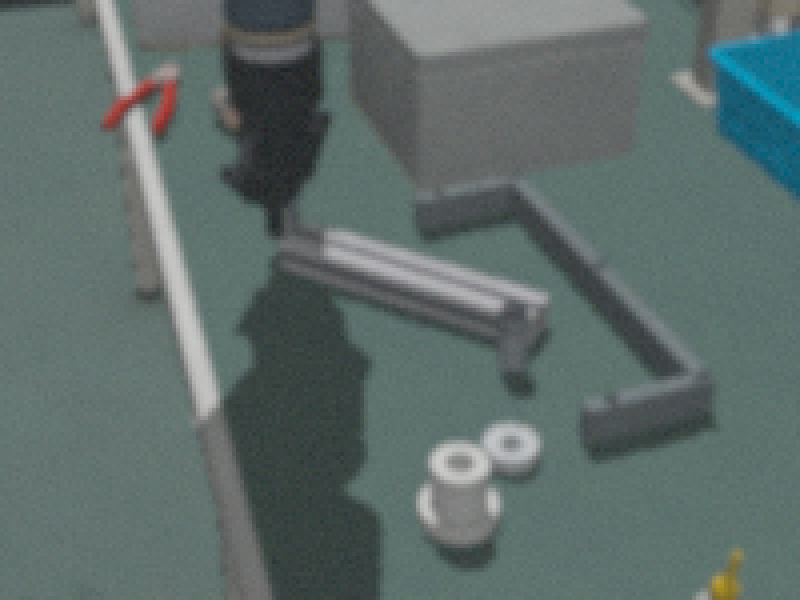

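View pics/scene_e.png

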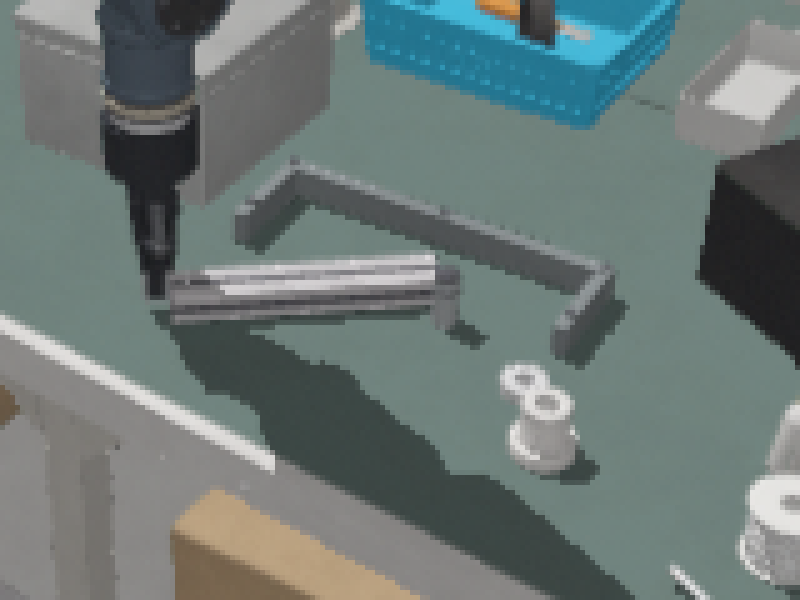

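Run:
```python
from pose import *; import pickle
p=pickle.load(open('side_e.pkl','rb'));q=pickle.load(open('scene_e.pkl','rb'))
rep(unproj(p,np.array([(280,244),(308,226),(549,295),(528,320)])/4+[170,120],.026),'s')
rep(unproj(q,np.array([(169,294),(172,272),(436,254),(441,272)])/5+[200,130],.026),'q')
```

```text
s len 0.2126 yaw 46.2 c [ 0.5339 -0.1152] bay th 39.9 cb [-0.0421  0.0477] L [ 0.4545 -0.0391]
q len 0.2192 yaw 45.5 c [ 0.5379 -0.1082] bay th 39.2 cb [-0.0374  0.0542] L [ 0.4595 -0.0311]
```

Request:
step_arm --pt "-0.3 0 0 0 0 0 0" --pt "-0.6 0 0 0 0 0 0" --pt "-0.9 0 0 0 0 0 0" --pt "-1.2 0 0 0 0 0 0" --pt "-1.5 0 0 0 0 0 0" --pt "-1.8 0 0 0 0 0 0" --pt "-2.1 0 0 0 0 0 0" --pt "-2.4 0 0 0 0 0 0" --pt "-2.7 0 0 0 0 0 0" --pt "-3.0 0 0 0 0 0 0" --pt "-3.3 0 0 0 0 0 0" --pt "-3.6 0 0 0 0 0 0" --pt "-3.9 0 0 0 0 0 0" --pt "-4.2 0 0 0 0 0 0" --pt "-4.5 0 0 0 0 0 0" --pt "-4.8 0 0 0 0 0 0" --pt "-4.8 0 0 0 0 0 0"

```text
time_s: 10.9
eef_pos: [0.4834, -0.0529, 0.0123]
orientation: [179.9, 0.1, 135.0]
ft_force: [-0.4, 0.9, 0.6]
finger_gap: 0.0003
```

```bash
python3 look.py f side scene
```

```text
11.0 [ 0.4835 -0.0528  0.0123] [1.79938238e+02 1.59528738e-01 1.35034110e+02] [-0.22546727  0.69312567 -0.87180461]
```

View pics/side_f.png

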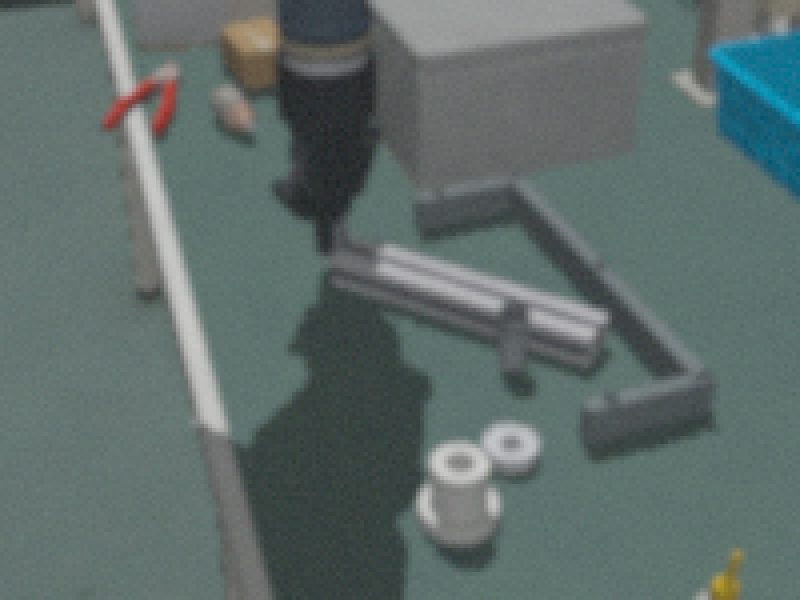

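View pics/scene_f.png

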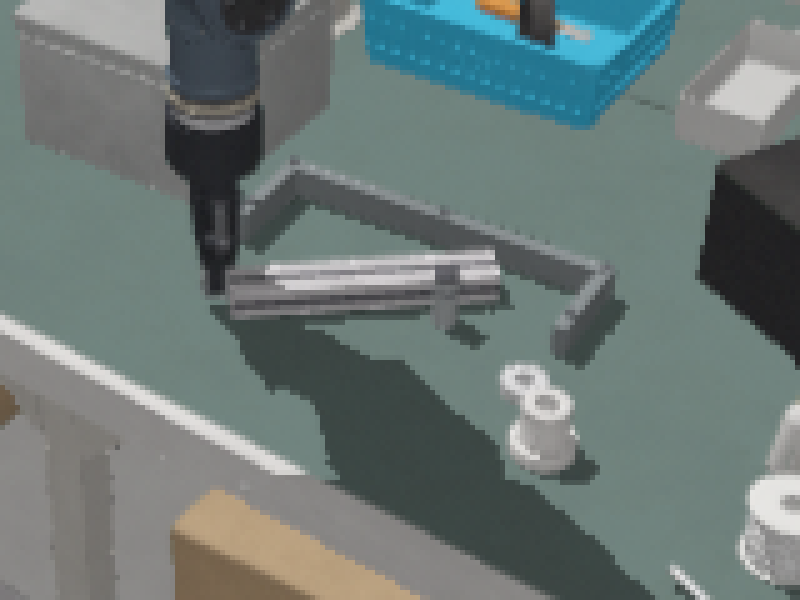

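Request:
step_arm --pt "0.5 0 0 0 0 0 0" --pt "1.2 0 0 0 0 0 0" --pt "1.2 -1.5 0 0 0 0 0" --pt "1.0 -3 0 0 0 0 0" --pt "0.5 -4.3 0 0 0 0 0" --pt "-1.5 -4.3 0 0 0 0 0" --pt "-3 -4.3 0 0 0 0 0" --pt "-3.6 -4.3 0 0 0 0 0" --pt "-3.6 -3.8 0 0 0 0 0" --pt "-3.6 -3.4 0 0 0 0 0" --pt "-3.6 -3.0 0 0 0 0 0" --pt "-3.6 -2.6 0 0 0 0 0" --pt "-3.6 -2.2 0 0 0 0 0" --pt "-3.6 -1.8 0 0 0 0 0" --pt "-3.6 -1.4 0 0 0 0 0" --pt "-3.6 -1.0 0 0 0 0 0" --pt "-3.6 -0.6 0 0 0 0 0" --pt "-3.6 -0.2 0 0 0 0 0" --pt "-3.6 0.2 0 0 0 0 0" --pt "-3.6 0.4 0 0 0 0 0"

```text
time_s: 12.67
eef_pos: [0.5111, -0.0744, 0.0123]
orientation: [180.0, 0.0, 135.0]
ft_force: [-0.8, -0.6, -0.3]
finger_gap: 0.0004
```

```bash
python3 look.py g side scene
```

```text
12.7667 [ 0.5111 -0.0745  0.0123] [1.79971109e+02 4.70143377e-02 1.35057501e+02] [-0.12478041 -0.4546228  -0.80835551]
```

View pics/side_g.png

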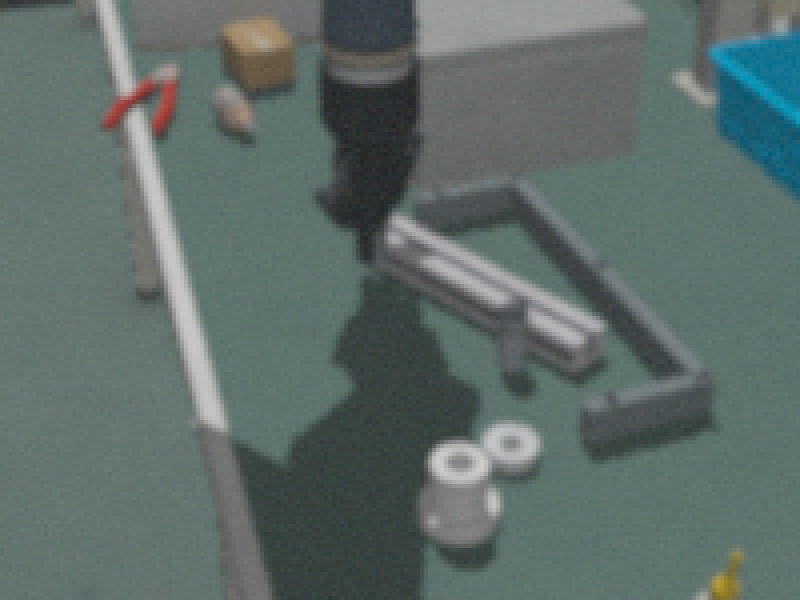

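View pics/scene_g.png

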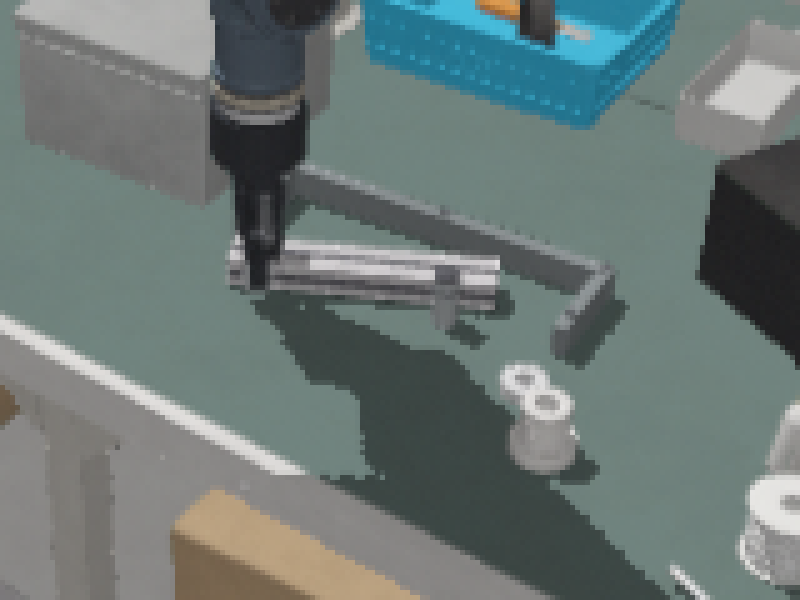

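Run:
```python
from pose import *; import pickle
p=pickle.load(open('side_g.pkl','rb'));q=pickle.load(open('scene_g.pkl','rb'))
rep(unproj(p,np.array([(381,237),(395,214),(605,324),(585,347)])/4+[170,120],.026),'s')
rep(unproj(q,np.array([(231,262),(234,237),(499,258),(497,285)])/5+[200,130],.026),'q')
```

```text
s len 0.2114 yaw 29.4 c [ 0.5855 -0.1401] bay th 23.1 cb [0.0065 0.0173] L [ 0.5316 -0.0443]
q len 0.2173 yaw 30.2 c [ 0.5816 -0.1357] bay th 23.9 cb [0.003  0.0221] L [ 0.5262 -0.0407]
```

Run:
```python
from pose import *; import pickle
p=pickle.load(open('side_g.pkl','rb'));q=pickle.load(open('scene_c.pkl','rb'));w=pickle.load(open('w1.pkl','rb')); p=pickle.load(open('side_c.pkl','rb'))
print("bottom near corner", unproj(p,np.array([(418,190)])/4+[170,120],0),unproj(q,np.array([(204,205)])/5+[200,130],0))
for z in(.08,.1,.12,.14): print(z,"top",unproj(p,np.array([(412,58),(353,0)])/4+[170,120],z).round(3).tolist(),unproj(q,np.array([(205,82),(20,13)])/5+[200,130],z).round(3).tolist())
```

```text
bottom near corner [[0.58544018 0.04203934]] [[0.59232461 0.0407598 ]]
0.08 top [[0.608, 0.14], [0.589, 0.284]] [[0.65, 0.085], [0.64, 0.295]]
0.1 top [[0.596, 0.099], [0.577, 0.238]] [[0.624, 0.064], [0.614, 0.269]]
0.12 top [[0.584, 0.058], [0.566, 0.192]] [[0.598, 0.043], [0.588, 0.243]]
0.14 top [[0.572, 0.017], [0.555, 0.145]] [[0.572, 0.022], [0.562, 0.217]]
```

Request:
step_arm --pt "0 -1 0 0 0 0 0" --pt "0 -2.8 0 0 0 0.05 0" --pt "2 -1.8 0 0 0 0.1 0" --pt "4.3 -0.1 0 0 0 0.2 0" --pt "5.0 1.8 0 0 0 0.267 0" --pt "5.2 3.6 0 0 0 0.267 0" --pt "4.2 4.0 0 0 0 0.267 0" --pt "3.3 4.2 0 0 0 0.267 0" --pt "3.3 4.2 0 0 0 0.267 0" --pt "3.3 4.2 0 0 0 0.267 0"

```text
time_s: 13.6
eef_pos: [0.5169, -0.0226, 0.0123]
orientation: [180.0, 0.0, 119.7]
ft_force: [0.4, 0.1, -0.4]
finger_gap: -0.0003
```

```bash
python3 look.py i side scene
```

```text
13.7 [ 0.5156 -0.0221  0.0122] [-1.79932656e+02 -6.44032007e-02  1.19661506e+02] [-0.4448285   0.17785573 -0.23351521]
```

View pics/side_i.png

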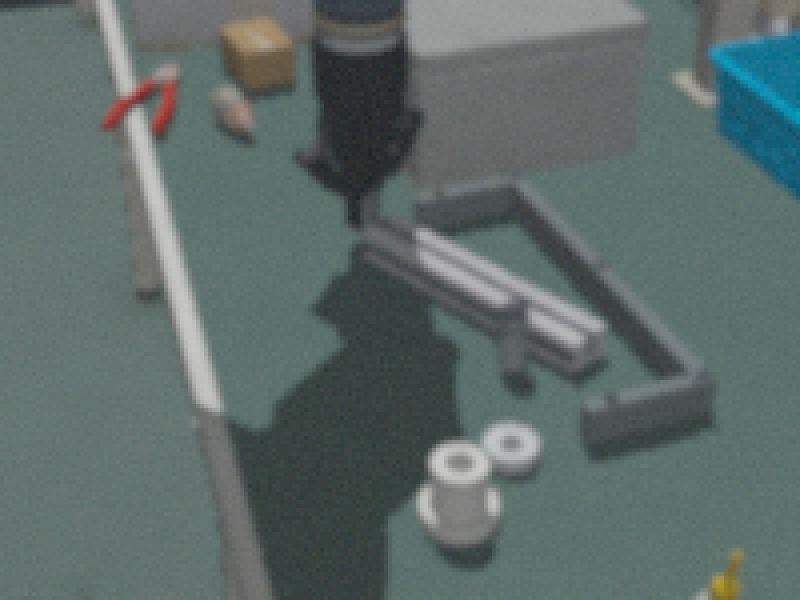

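View pics/scene_i.png

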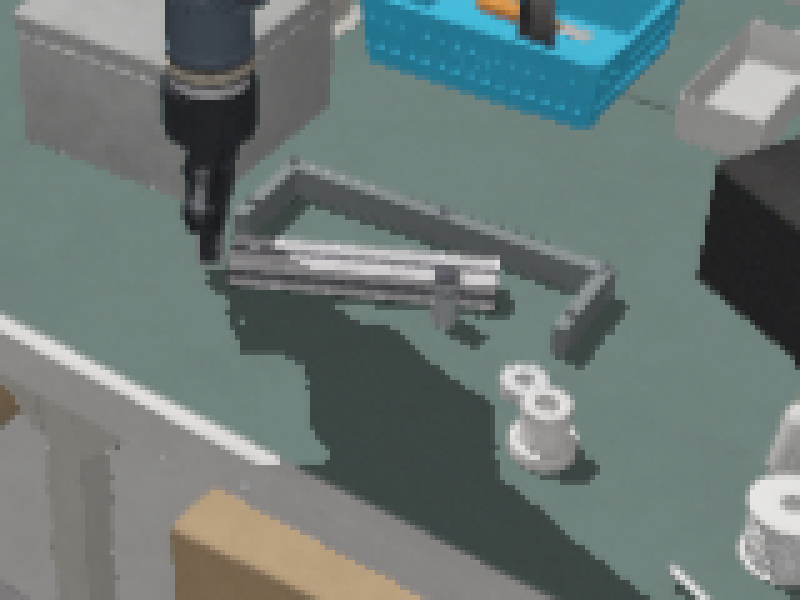

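Request:
step_arm --pt "-0.3 0.1 0 0 0 0 0" --pt "-0.6 0.1 0 0 0 0 0" --pt "-0.9 0.1 0 0 0 0 0" --pt "-1.2 0.1 0 0 0 0 0" --pt "-1.5 0.1 0 0 0 0 0" --pt "-1.8 0.1 0 0 0 0 0" --pt "-2.1 0.1 0 0 0 0 0" --pt "-2.4 0.1 0 0 0 0 0" --pt "-2.7 0.1 0 0 0 0 0" --pt "-3.0 0.1 0 0 0 0 0" --pt "-3.3 0.1 0 0 0 0 0" --pt "-3.6 0.1 0 0 0 0 0" --pt "-3.8 0.1 0 0 0 0 0" --pt "-3.8 0.1 0 0 0 0 0" --pt "-3 0.1 0 0 0 0 0"

```text
time_s: 14.95
eef_pos: [0.5347, -0.0488, 0.0126]
orientation: [179.8, 0.2, 119.7]
ft_force: [0.8, 0.0, -0.1]
finger_gap: -0.0002
```

```bash
python3 look.py j side scene
```

```text
15.05 [ 0.5318 -0.0465  0.0123] [-1.79971164e+02 -2.80155822e-02  1.19773639e+02] [-0.156357   -0.53757359  0.38985218]
```

View pics/side_j.png

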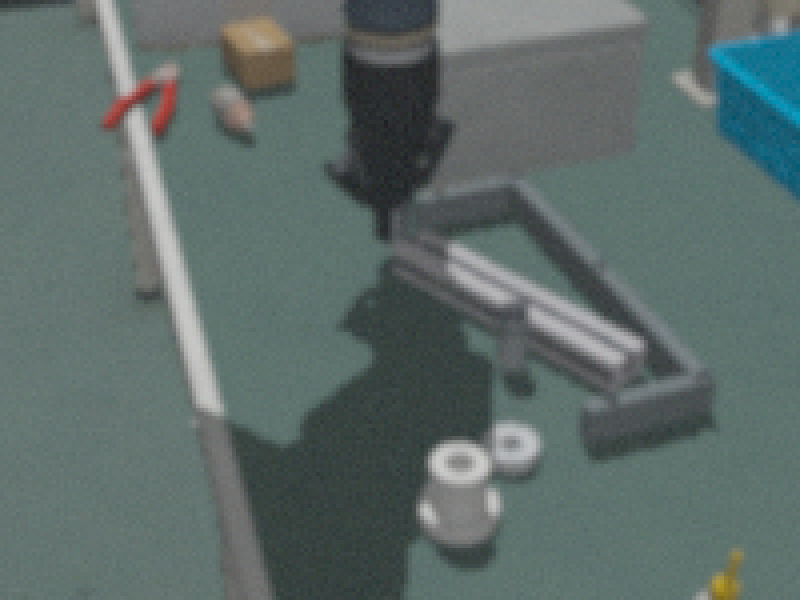

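View pics/scene_j.png

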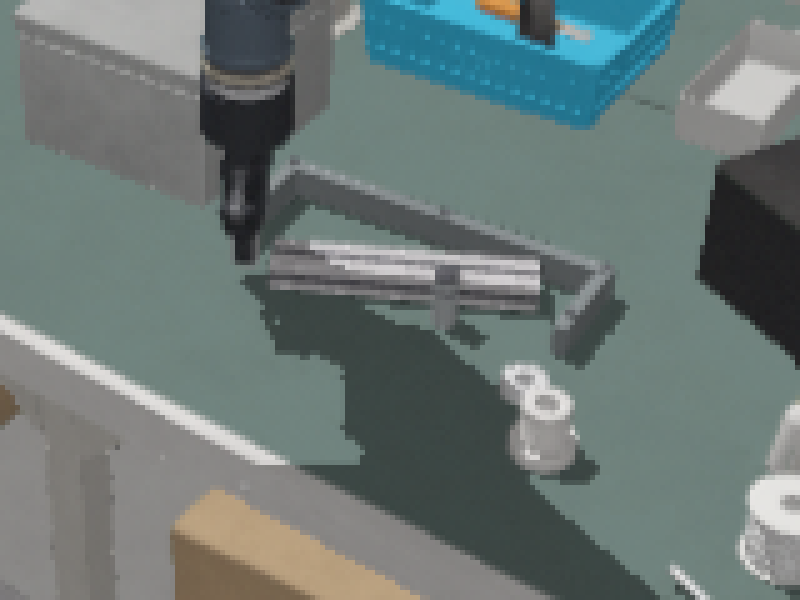

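Run:
```python
from pose import *; import pickle
p=pickle.load(open('side_j.pkl','rb'));q=pickle.load(open('scene_j.pkl','rb'))
rep(unproj(p,np.array([(392,250),(418,228),(643,346),(623,367)])/4+[170,120],.026),'s')
rep(unproj(q,np.array([(270,264),(274,240),(541,260),(539,286)])/5+[200,130],.026),'q')
```

```text
s len 0.2216 yaw 30.4 c [ 0.5975 -0.1669] bay th 24.1 cb [ 0.0154 -0.0107] L [ 0.5418 -0.072 ]
q len 0.2188 yaw 30.7 c [ 0.5999 -0.1634] bay th 24.4 cb [ 0.0182 -0.0075] L [ 0.5438 -0.0688]
```

Request:
step_arm --pt "0.6 -1 0 0 0 0 0" --pt "0.6 -3 0 0 0 0 0" --pt "0 -4.4 0 0 0 0 0" --pt "-2 -4.4 0 0 0 0 0" --pt "-4 -4.3 0 0 0 0 0" --pt "-5 -4.2 0 0 0 0 0" --pt "-5 -3.8 0 0 0 0.0 0" --pt "-5 -3.4 0 0 0 0.0 0" --pt "-5 -3.0 0 0 0 0.03 0" --pt "-4.9 -2.6 0 0 0 0.05 0" --pt "-4.9 -2.2 0 0 0 0.08 0" --pt "-4.8 -1.8 0 0 0 0.11 0" --pt "-4.7 -1.4 0 0 0 0.14 0" --pt "-4.7 -1.0 0 0 0 0.17 0" --pt "-4.6 -0.6 0 0 0 0.19 0" --pt "-4.6 -0.2 0 0 0 0.22 0" --pt "-4.6 0.2 0 0 0 0.25 0" --pt "-4.6 0.6 0 0 0 0.28 0" --pt "-4.7 0.9 0 0 0 0.31 0" --pt "-4.7 0.9 0 0 0 0.31 0"

```text
time_s: 16.72
eef_pos: [0.5626, -0.0814, 0.012]
orientation: [-179.9, -0.1, 102.1]
ft_force: [-0.3, -0.2, 0.4]
finger_gap: 0.0002
```

```bash
python3 look.py k side scene
```

```text
16.8167 [ 0.5627 -0.0821  0.0121] [-1.79916043e+02 -5.62059849e-02  1.02105231e+02] [-0.3974627   0.2165101  -0.49903489]
```

View pics/side_k.png

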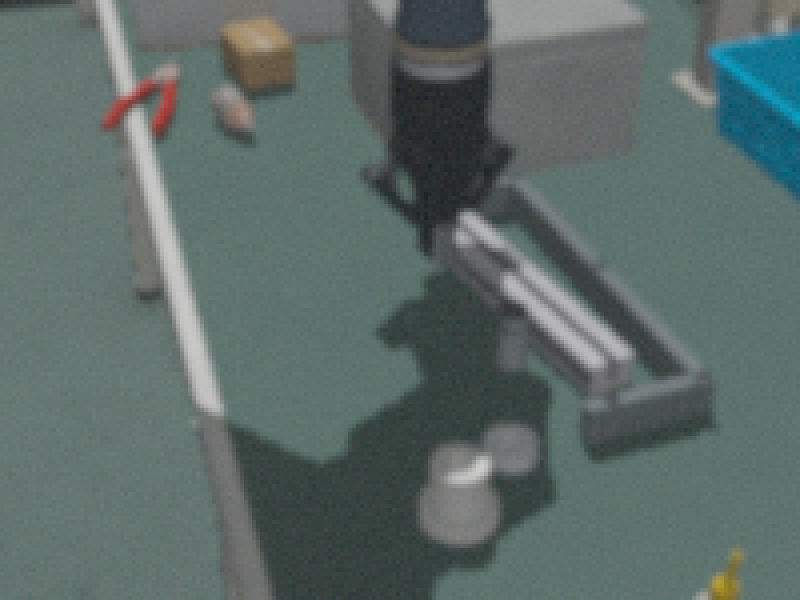

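View pics/scene_k.png

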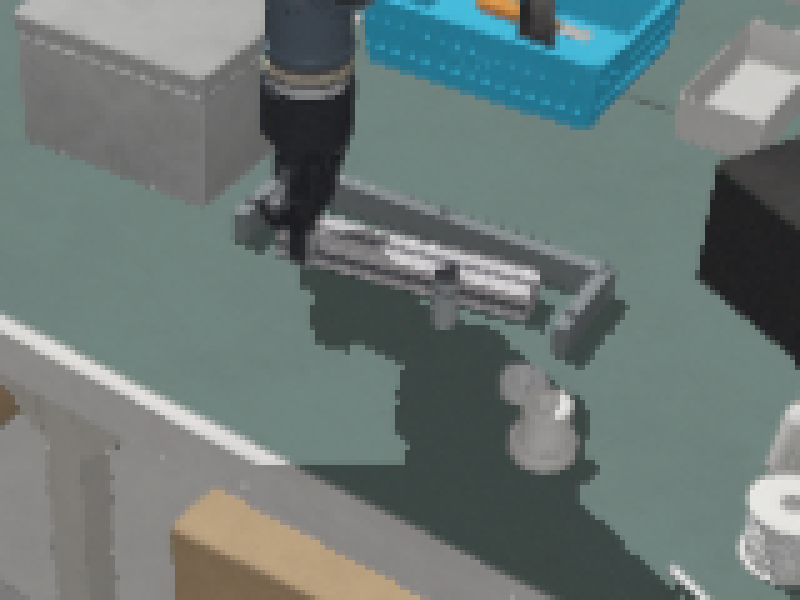

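Run:
```python
from pose import *; import pickle
p=pickle.load(open('side_k.pkl','rb'));q=pickle.load(open('scene_k.pkl','rb'))
rep(unproj(p,np.array([(440,231),(468,210),(632,352),(606,372)])/4+[170,120],.026),'s')
f=unproj(q,np.array([(330,216),(541,269)])/5+[200,130],.026); d=f[0]-f[1]; print(f,np.degrees(np.arctan2(-d[0],d[1])))
```

```text
s len 0.2176 yaw 14.4 c [ 0.6145 -0.1605] bay th 8.1 cb [ 0.0331 -0.0061] L [ 0.5871 -0.0539]
[[ 0.61562596 -0.07630654]
 [ 0.6608634  -0.2553533 ]] 14.179441122888141
```

Request:
step_arm --pt "0 0.4 0 0 0 0.03 0" --pt "-0.1 0.8 0 0 0 0.06 0" --pt "-0.1 1.2 0 0 0 0.1 0" --pt "-0.2 1.6 0 0 0 0.1 0" --pt "-0.2 1.9 0 0 0 0.1 0" --pt "-0.2 1.9 0 0 0 0.1 0" --pt "-0.1 1 0 0 0 0.1 0" --pt "0 0.3 0 0 0 0.1 0" --pt "-2.5 0 0 0 0 0.1 0" --pt "-5 -0.2 0 0 0 0.1 0" --pt "-7.5 -0.4 0 0 0 0.1 0" --pt "-8.7 -0.5 0 0 0 0.1 0" --pt "-8.7 -0.5 0 0 0 0.1 0"

```text
time_s: 17.9
eef_pos: [0.5771, -0.1727, 0.0126]
orientation: [179.9, 0.1, 96.0]
ft_force: [0.5, -0.1, -0.4]
finger_gap: -0.0003
```

```bash
python3 look.py l side scene
```

```text
18.0 [ 0.5757 -0.1693  0.0122] [-1.79930192e+02 -6.89092053e-02  9.61724642e+01] [0.25098502 1.12848463 0.33592096]
```

View pics/side_l.png

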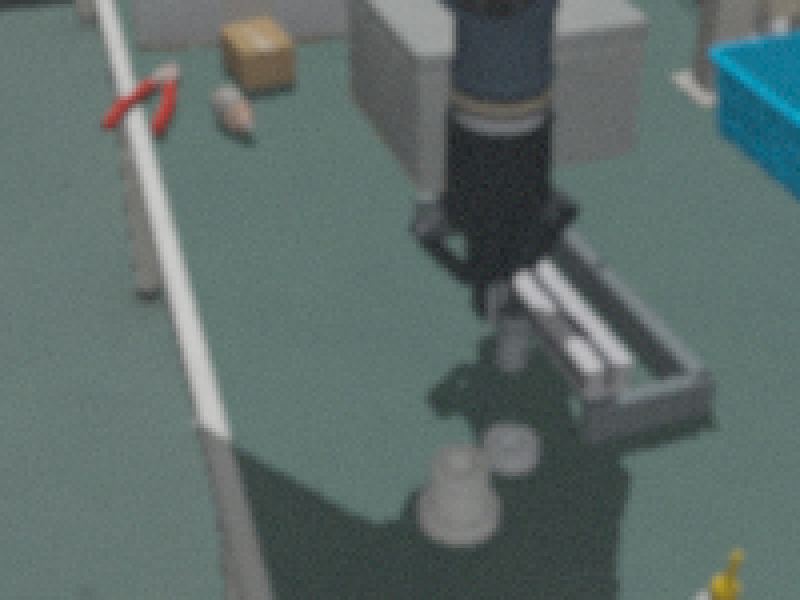

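View pics/scene_l.png

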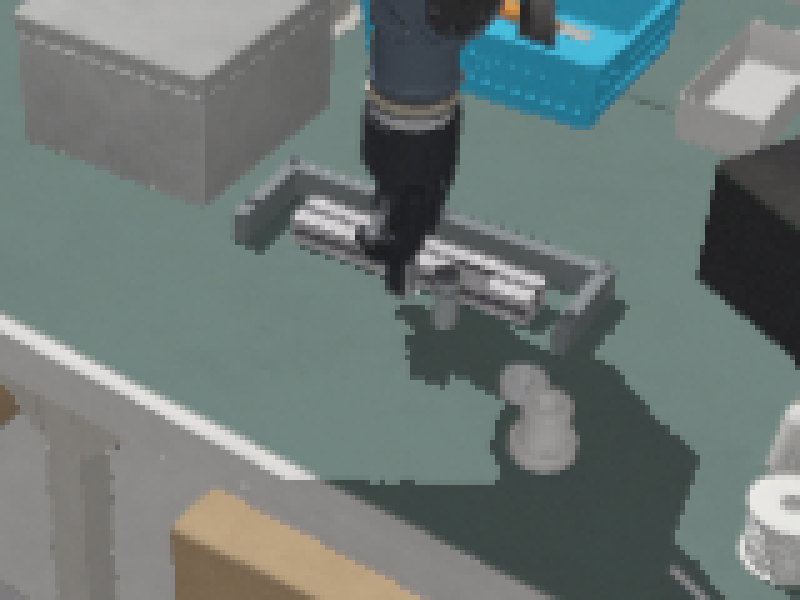

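Request:
step_arm --pt "0 0.4 0 0 0 0 0" --pt "0 0.8 0 0 0 0 0" --pt "0 1.2 0 0 0 0 0" --pt "0 1.6 0 0 0 0 0" --pt "0 2.0 0 0 0 0 0" --pt "0 2.3 0 0 0 0 0" --pt "0 2.6 0 0 0 0 0" --pt "0 2.9 0 0 0 0 0" --pt "0 3.2 0 0 0 0 0" --pt "0 3.5 0 0 0 0 0" --pt "0 3.7 0 0 0 0 0" --pt "0 3.8 0 0 0 0 0" --pt "0 3.8 0 0 0 0 0"

```text
time_s: 19.08
eef_pos: [0.6151, -0.1656, 0.0122]
orientation: [179.9, 0.0, 96.2]
ft_force: [-2.2, -0.5, 0.6]
finger_gap: -0.0003
```

```bash
python3 look.py m side scene
```

```text
19.1833 [ 0.6151 -0.1657  0.0123] [1.79927976e+02 2.40071408e-02 9.62307724e+01] [-0.8254073  -0.39025574 -0.40413055]
```

View pics/side_m.png

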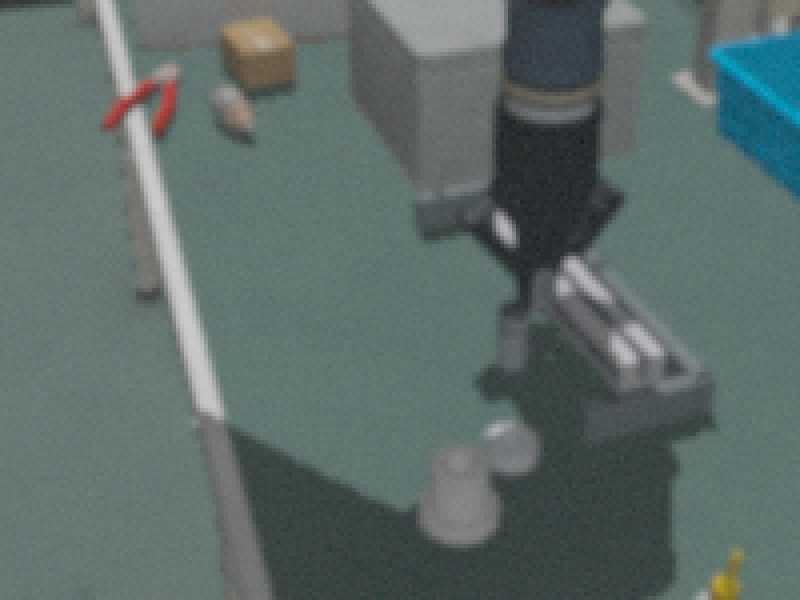

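View pics/scene_m.png

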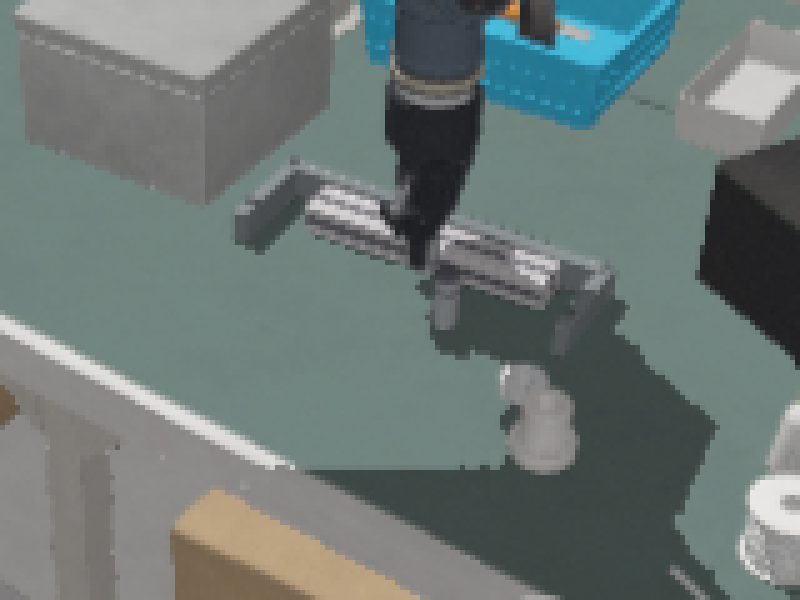

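Request:
step_arm --pt "0 0.1 0 0 0 0 0" --pt "0 0.2 0 0 0 0 0" --pt "0 0.3 0 0 0 0 0" --pt "0 0.4 0 0 0 0 0"

```text
time_s: 19.52
eef_pos: [0.6176, -0.1647, 0.0122]
orientation: [-179.9, -0.1, 96.2]
ft_force: [-6.4, -0.1, 2.5]
finger_gap: 0.0003
```

Request:
step_arm --pt "0 0.1 0 0 0 0 0" --pt "0 0.2 0 0 0 0 0"

```text
time_s: 19.68
eef_pos: [0.6177, -0.1646, 0.0122]
orientation: [-179.6, -0.1, 96.3]
ft_force: [-9.0, -3.2, 6.0]
finger_gap: -0.0001
```

Request:
step_arm --pt "0 0.1 0 0 0 0 0" --pt "0 0.2 0 0 0 0 0"

```text
time_s: 19.85
eef_pos: [0.6177, -0.1646, 0.0122]
orientation: [-179.4, -0.1, 96.3]
ft_force: [-13.8, -4.3, 9.1]
finger_gap: -0.0008
```

Request:
step_arm --pt "0 -0.5 0 0 0 0 0" --pt "0 -1.2 0 0 0 0 0" --pt "0 -2 0 0 0 0 0" --pt "0 -2 -3 0 0 0 0" --pt "0 -2 -7 0 0 0 0" --pt "0 -4 -11 0 0 0 0" --pt "0 -7 -15 0 0 0 0" --pt "0 -11 -19 0 0 0 0" --pt "0 -14 -23 0 0 0 0" --pt "0 -14 -25 0 0 0 0" --pt "0 -14 -25 0 0 0 0" --pt "0 -14 -25 0 0 0 0"

```text
time_s: 20.85
eef_pos: [0.4843, -0.1811, 0.266]
orientation: [179.6, 0.3, 96.2]
ft_force: [0.1, -0.2, -0.0]
finger_gap: -0.0001
```

```bash
python3 look.py n side scene wrist
```

```text
21.0 [ 0.4834 -0.1796  0.2612] [-1.79971113e+02 -5.08995594e-02  9.62476008e+01] [ 1.60226702  0.51352096 -0.57582651]
```

View pics/side_n.png

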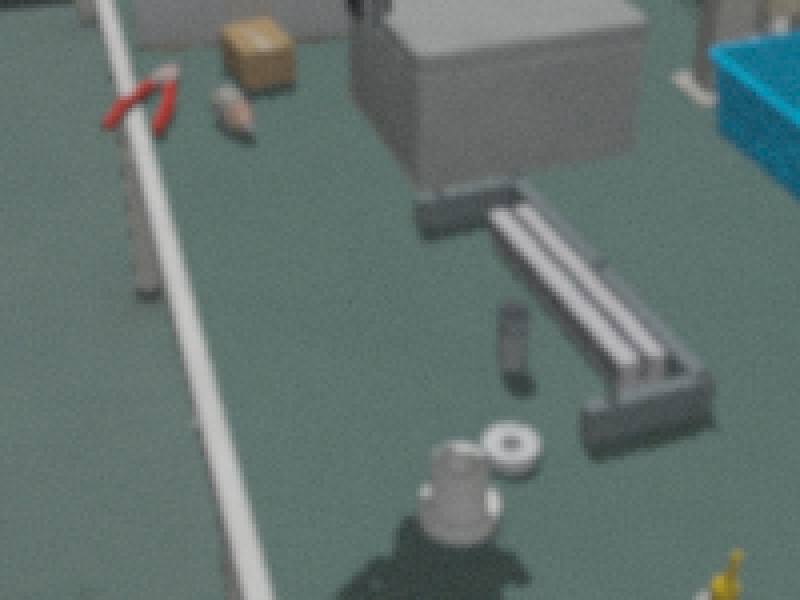

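View pics/scene_n.png

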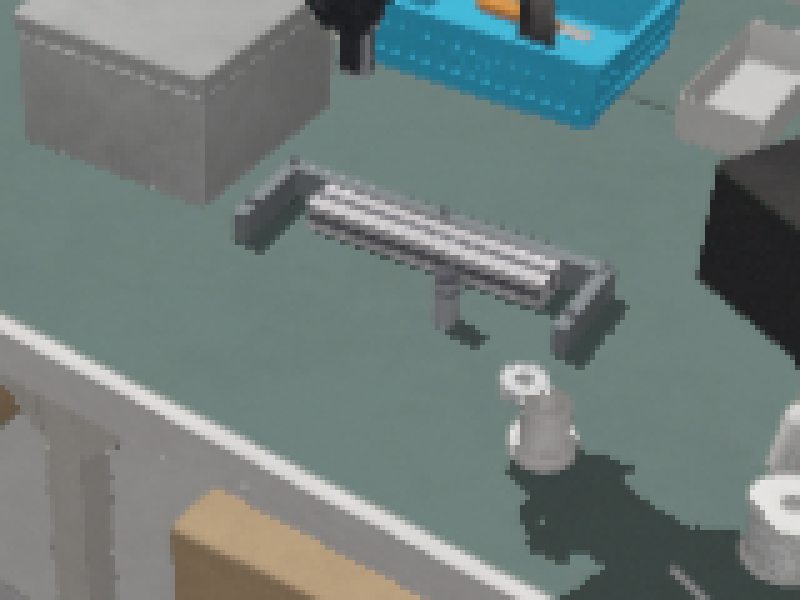

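View pics/wrist_n.png

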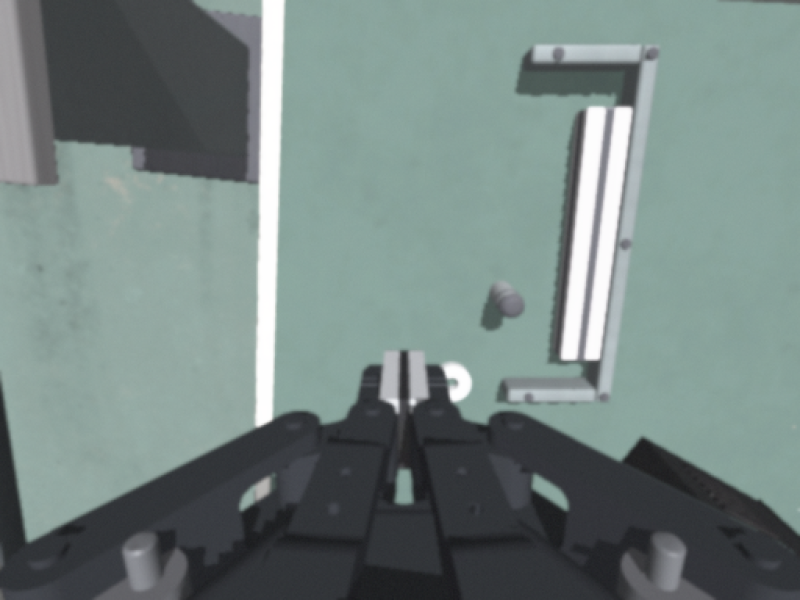

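Run:
```python
from pose import *; import pickle
w=pickle.load(open('wrist_n.pkl','rb'))
cv2.imwrite('pics/wn_z.png',cv2.resize(w['frame'][20:265,330:430],(245,600),interpolation=2))
a=cv2.resize(w['frame'][60:100,360:425],(780,480),interpolation=2);cv2.imwrite('pics/wn_top.png',a)
a=cv2.resize(w['frame'][205:245,345:410],(780,480),interpolation=2);cv2.imwrite('pics/wn_bot.png',a)
```

```text
(no output)
```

View pics/wn_top.png

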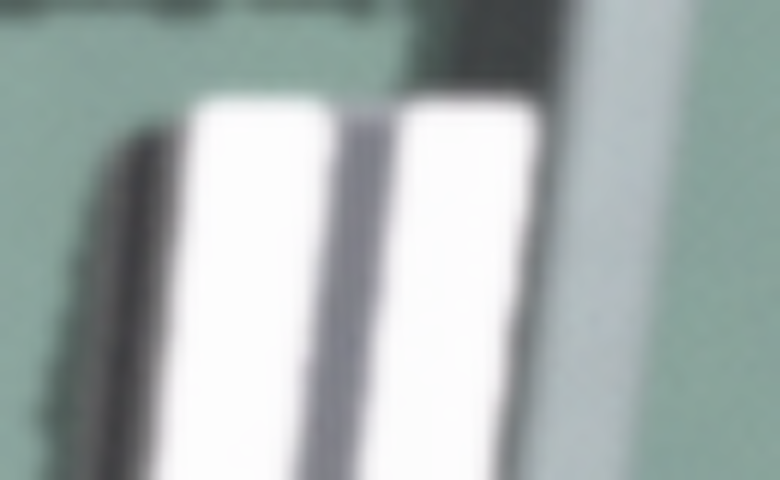

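View pics/wn_bot.png

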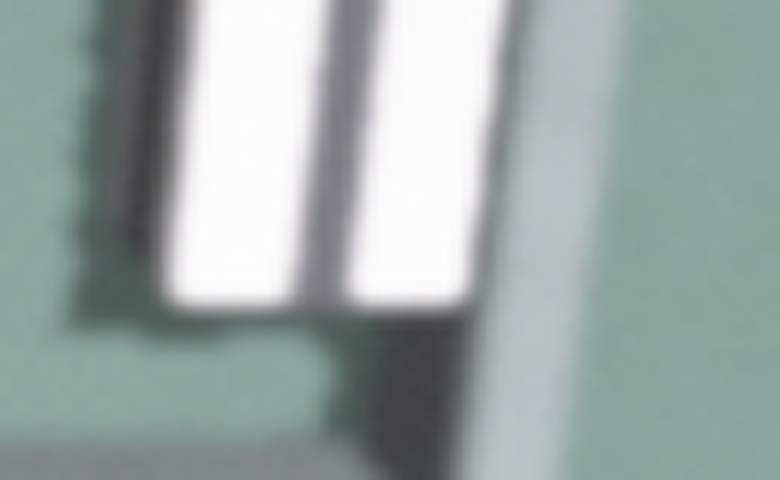

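Request:
step_arm --pt "2 3 2 0 0 0 0" --pt "4 6 5 0 0 0 0" --pt "6.6 8 8 0 0 0 0" --pt "6.6 9.5 12 0 0 0 0" --pt "6.6 10.5 16 0 0 0 0" --pt "6.6 10.5 20 0 0 0 0" --pt "6.6 10.5 23 0 0 0 0" --pt "6.6 10.5 24.9 0 0 0 0" --pt "6.6 10.8 24.9 0 0 0 0" --pt "6.6 11.2 24.9 0 0 0 0" --pt "6.6 11.6 24.9 0 0 0 0" --pt "6.6 12.0 24.9 0 0 0 0" --pt "6.6 12.4 24.9 0 0 0 0" --pt "6.6 12.7 24.9 0 0 0 0" --pt "6.6 12.9 24.9 0 0 0 0" --pt "6.6 13.1 24.9 0 0 0 0"

```text
time_s: 22.33
eef_pos: [0.607, -0.1001, 0.0142]
orientation: [179.9, 0.0, 96.3]
ft_force: [0.2, -0.1, 0.2]
finger_gap: -0.0
```

Request:
step_arm --pt "0 0.1 0 0 0 0 0" --pt "0 0.2 0 0 0 0 0" --pt "0 0.2 0 0 0 0 0"

```text
time_s: 22.58
eef_pos: [0.6085, -0.0999, 0.0134]
orientation: [180.0, 0.0, 96.2]
ft_force: [-0.7, 0.8, 0.2]
finger_gap: 0.0001
```

Request:
step_arm --pt "0 0.1 0 0 0 0 0" --pt "0 0.2 0 0 0 0 0" --pt "0 0.2 0 0 0 0 0"

```text
time_s: 22.83
eef_pos: [0.6102, -0.0996, 0.0132]
orientation: [-180.0, -0.0, 96.2]
ft_force: [0.5, -0.4, -0.2]
finger_gap: 0.0002
```

Request:
step_arm --pt "0 0.1 0 0 0 0 0" --pt "0 0.2 0 0 0 0 0" --pt "0 0.2 0 0 0 0 0"

```text
time_s: 23.08
eef_pos: [0.6104, -0.0995, 0.0131]
orientation: [-179.7, -0.0, 96.3]
ft_force: [-4.4, -1.8, 1.7]
finger_gap: -0.0001
```

Request:
step_arm --pt "0 0.1 0 0 0 0 0" --pt "0 0.2 0 0 0 0 0" --pt "0 0.2 0 0 0 0 0"

```text
time_s: 23.33
eef_pos: [0.6105, -0.0994, 0.0131]
orientation: [-179.5, -0.1, 96.3]
ft_force: [-8.4, -3.8, 4.8]
finger_gap: 0.0002
```

Request:
step_arm --pt "0 0.1 0 0 0 0 0" --pt "0 0.2 0 0 0 0 0" --pt "0 0.2 0 0 0 0 0"

```text
time_s: 23.58
eef_pos: [0.6105, -0.0993, 0.0131]
orientation: [-179.3, -0.1, 96.3]
ft_force: [-12.8, -5.5, 7.2]
finger_gap: -0.0001
```

Request:
step_arm --pt "0 -0.5 0 0 0 0 0" --pt "0 -1.2 0 0 0 0 0" --pt "0 -2.2 0 0 0 0 0" --pt "0 -2.2 -3 0 0 0 0" --pt "0 -2.2 -7 0 0 0 0" --pt "-2 -4 -11 0 0 0 0" --pt "-5 -7 -15 0 0 0 0" --pt "-7 -11 -19 0 0 0 0" --pt "-7 -14 -23 0 0 0 0" --pt "-7 -14 -25 0 0 0 0" --pt "-7 -14 -25 0 0 0 0" --pt "-7 -14 -25 0 0 0 0"

```text
time_s: 24.58
eef_pos: [0.4856, -0.1859, 0.2684]
orientation: [179.5, 0.4, 96.1]
ft_force: [-0.1, -1.3, 0.2]
finger_gap: 0.0001
```

```bash
python3 look.py o side wrist
python3 - <<'E'
from pose import *; import pickle
w=pickle.load(open('wrist_o.pkl','rb'))
a=cv2.resize(w['frame'][20:265,330:430],(245,600),interpolation=2)
b=cv2.imread('pics/side_o.png'); b=cv2.resize(b,(533,400)); c=np.zeros((600,790,3),np.uint8); c[:,:245]=a; c[:400,250:783]=b
cv2.imwrite('pics/o_both.png',c)
E
```

```text
24.6833 [ 0.4852 -0.1841  0.2643] [1.79822562e+02 1.00089683e-01 9.61968280e+01] [ 0.43009666 -0.1338562  -0.21320918]
```

View pics/o_both.png

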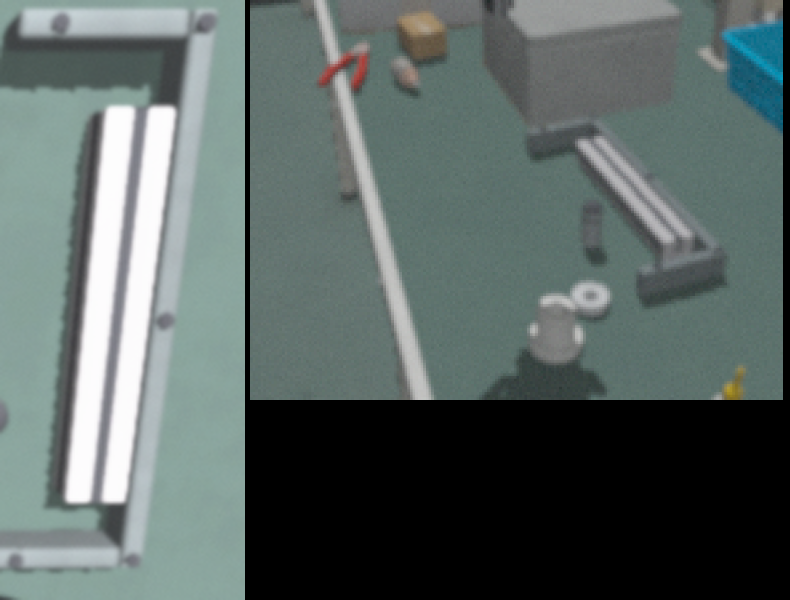

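The wrist view shows the bar flush along the back rail over its whole length, with free space at both ends. The other things are where they started.

```bash
python3 -c "
from workcell import arm
print(arm.job_done())"
```

```text
the job is handed in; nothing more can be done
None
```

The bar is lying flush along the bay's back rail, and I handed the job in at about 25 s of the 59 s allowed.

**What I did:** With the fingers shut and the bar flat on the bench, I turned its right end inward and pushed it lengthwise in past the post. I then swung the left end in, with one more push on the left end face partway through to move the bar right. Last, I pushed it square against the back rail.

**Last checks:**
- **Flush:** Pressing at the middle and near the left end, the finger stopped dead both times with about 14–16 N at the wrist. The line through those two stopping points runs at about 6.3°, the same as the bay. After the middle press, the wrist picture hinted at a gap of up to about 1 mm at the left end. The second press showed no movement there, and the final picture shows the bar against the rail.
- **Right end:** I did not press it separately; it was judged from the pictures only.
- **Other things:** The post, bearing, spigot, rotor, pliers and carton look unmoved in the side picture. The screwdriver was not in the last pictures, and the spool and glue bottle were barely in view, but the arm never went near those three.
- **Arm:** It is raised clear of the work and touching nothing.

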